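Function test of the lap's curved safety stop bar

TASK

Test the lap's safety stop bar: with the gripper shut, run the fingertips along the top of the curved yellow bar in one pass, from the black mark at its red-lamp end, over every mark, to the mark at its green-lamp end. Keep the bar lightly pressed all the way between the two end marks, never pushed down onto its stop, then lift off and leave it sprung up. Grasp nothing, and leave the canister, the clear box and the nut where they stand.

Things in the scene. Friction and masses are not known exactly. Their poses are not given: they have to be found in the camera images.
- stand: fixed grey arc-shaped base plate (44 mm wide, 12 mm thick) on the bench, carrying the yellow stop bar above it. Origin on the bench top, straight below the bar's middle mark; z up; the arc is curved about the point 130 mm along the stand's +x, and runs to +y and -y. It lies at any yaw within about 0.3 rad
- bar (a joint): how far the yellow bar is pressed straight down: 0 = up, 0.012 m = on its stop. It is sprung: about 2 N starts it, about 4 N holds it half-way, 6.5 N reaches the stop; it springs back when let go. The bar is one rigid piece, 18 mm wide and 12 mm thick, its flat top 50 mm above the bench when up; an arc of 130 mm radius and about 200 mm length that moves down as a whole
- mark_1 (a point): first of five black cross marks on the bar's top face, 43 mm apart along the arc, at the stand's +y end, 15 mm from the bar's end; the point is on the top face in the middle of its width and moves with the bar
- mark_2 (a point): second mark from the stand's +y end, same kind of point
- mark_3 (a point): middle mark, same kind of point
- mark_4 (a point): fourth mark from the stand's +y end, same kind of point
- mark_5 (a point): last mark, at the stand's -y end, same kind of point
- red_lamp: red lamp on the base plate beyond one end of the bar (either end, it changes), 50 mm from the nearest mark; 29 mm wide, its top 31 mm above the bench; origin under its centre, on the plate. Fixed
- green_lamp: green lamp of the same kind beyond the other end of the bar
- film_can: black canister with a grey cap, 34 mm across and 51 mm tall, loose, standing inside the bar's curve; origin under its centre. The lap disc and the tall mast with its overhanging facet arm are solid and stand on the far side of it (from about x = 0.55 m on): swing across on the near side, at x under 0.45 m
- gem_box: clear round box, 44 mm across and 20 mm tall, loose, beyond the stand's +y end; origin under its centre
- nut: steel hexagon nut, 27 mm across and 13 mm tall, loose, beyond the stand's -y end; origin under its centre
Mind the look-alikes: they are no part of the job. Of the things that look like the gem_box, take the one that is nearest to the robot's base at the start.

How it is judged:
On the way, in this order (a step that is already met when the one before it is completed fails the run):
1. fingertips at the end mark beside the red lamp, bar pressed by them (((horizontal distance between red_lamp and mark_1 below 0.07 m and horizontal distance between the grasp point and mark_1 below 0.018 m) or (not (horizontal distance between red_lamp and mark_1 below 0.07 m) and horizontal distance between the grasp point and mark_5 below 0.018 m)) and value of joint bar above 0.001 m and contact force between the fingers and stand above 0.2 N), for 0.05 s.
2. fingertips at the second mark, bar pressed by them (((horizontal distance between red_lamp and mark_1 below 0.07 m and horizontal distance between the grasp point and mark_2 below 0.018 m) or (not (horizontal distance between red_lamp and mark_1 below 0.07 m) and horizontal distance between the grasp point and mark_4 below 0.018 m)) and value of joint bar above 0.001 m and contact force between the fingers and stand above 0.2 N), for 0.05 s.
3. fingertips at the middle mark, bar pressed by them (horizontal distance between the grasp point and mark_3 below 0.018 m and value of joint bar above 0.001 m and contact force between the fingers and stand above 0.2 N), for 0.05 s.
4. fingertips at the fourth mark, bar pressed by them (((horizontal distance between red_lamp and mark_1 below 0.07 m and horizontal distance between the grasp point and mark_4 below 0.018 m) or (not (horizontal distance between red_lamp and mark_1 below 0.07 m) and horizontal distance between the grasp point and mark_2 below 0.018 m)) and value of joint bar above 0.001 m and contact force between the fingers and stand above 0.2 N), for 0.05 s.
5. fingertips at the end mark beside the green lamp, bar pressed by them (((horizontal distance between red_lamp and mark_1 below 0.07 m and horizontal distance between the grasp point and mark_5 below 0.018 m) or (not (horizontal distance between red_lamp and mark_1 below 0.07 m) and horizontal distance between the grasp point and mark_1 below 0.018 m)) and value of joint bar above 0.001 m and contact force between the fingers and stand above 0.2 N), for 0.05 s.
At the end, for the whole second after the job is handed in: all five marks passed in order from the red-lamp end to the green-lamp end (fingertips within 18 mm of each mark, bar pressed more than 1 mm); at the end the bar is up (within 1 mm), and canister, box and nut are within 10 mm of where they stood, at rest (value of joint bar below 0.001 m and distance of each of film_can, gem_box, nut from where it was at the start of the episode below 0.01 m and linear speed of each of film_can, gem_box, nut below 0.02 m/s); the robot touches nothing.
It fails at once if bar pushed onto its stop (more than 11 mm down) (value of joint bar above 0.011 m).
It fails at once if fingertips off the bar between the end marks (close over it, around the second to fourth marks, with the bar not pressed) (value of joint bar below 0.0004 m and z of the grasp point in the frame of stand below 0.095 m and (horizontal distance between the grasp point and mark_2 below 0.024 m or horizontal distance between the grasp point and mark_3 below 0.024 m or horizontal distance between the grasp point and mark_4 below 0.024 m)).
It fails at once if film can pushed more than 15 mm or lifted (distance of film_can from where it was at the start of the episode above 0.015 m or height (world z) of film_can above 0.008 m).
It fails at once if gem box pushed more than 15 mm or lifted (distance of gem_box from where it was at the start of the episode above 0.015 m or height (world z) of gem_box above 0.008 m).
It fails at once if nut pushed more than 15 mm or lifted (distance of nut from where it was at the start of the episode above 0.015 m or height (world z) of nut above 0.008 m).
It also fails if it takes over 45 s, if anything falls off the work surface, if the arm or the gripper's body presses on something with over 40 N, if the wrist force passes 120 N, or if a joint passes its speed limit or range.

ROBOT

A 6-joint arm with a two-finger parallel gripper is mounted at the origin on a cart in front of the work surface, level with it; the furniture and walls round the work are solid. World frame = base frame: x ahead of the robot, y to its left, z up, the work surface at z = 0. Lengths are in m, angles in rad, forces in N, time in s.
With the tool pointing down it reaches from about 0.4 to 0.825 m from the base axis. Payload 7 kg.
Tool frame: the origin (TCP) lies midway between the tips of the shut fingers; the grasp point (between the pads) lies 19 mm behind it; z points along the fingers, y is the line along which they close (so a half turn about z gives the same grasp; the last joint's range is limited). The gripper opens to 88 mm and grips with 3 to 60 N. Pads are 19 mm wide; open, the fingers measure 130 mm over their backs; the gripper's body (78 mm by 193 mm) begins 47 mm behind the grasp point.
Start: joints at [1.605, 0.359, 0.012, 0, -1.224, -0.288], TCP at [0.169, 0.653, 0.227] pointing down, gripper open.
Joint ranges: [-3.07, 3.07], [-1.43, 2.12], [-1.02, 1.25], [-3.03, 1.67], [-3.05, -0], [-3.03, 3.03]. Speed limits (rad/s): [2.39, 2.39, 3.01, 3.14, 3.14, 3.14].

INTERFACE

Orientations are given as [roll, pitch, yaw] about the fixed x, y, z axes, in that order (R = Rz(yaw) Ry(pitch) Rx(roll)).
In Python, from station import get_state, grab_frame, calibration, job_done, boxes_of, regions_of, spot_point gives the robot as it stands. The module is installed in compiled form; this text tells all that it offers.
- The arm moves only by the tool arm_command, never from a script. Its argument "commands" is a list of rows, each an object of numbers: "tx", "ty", "tz": the shift along the tool's x, y, z each as a share of 25 cm, from -1 to 1; "twist": the turn about the tool's z as a share of 180 degrees, from -1 to 1. A call has exactly 8 rows; each row is the pose to reach, as a shift and turn from the pose commanded when the call began, along the tool's axes at that moment, turning the shorter way round; what a row does not reach only later rows make up. A row lasts 1/12 s, in which the tool goes at most 41.7 mm and 7.16 degrees, less where a joint would pass 70% of its speed; a pose out of reach is approached as far as the arm can. A call with a number of a shift or a turn outside -1 to 1 is refused whole. A call with a gripper value outside its range is refused whole. "claw" is the opening, from 0 (shut) to 1 (fully open), set as the call begins (left out, the last holds). The fingers move at their own pace and stop on an object; "grip_force" is the grip in N (left out, the last holds). Time passes only in rows, so rows that repeat a pose let the fingers close, or fill a call up. It gives the time, the measured TCP pose, the force, the opening and the grip force at its end, in the units of the state.
- get_state(): the state, without advancing time (a new reading comes with each control period).
- grab_frame(name): name is "side" or "top" or "wrist"; returns the picture (400x640x3 uint8, red, green, blue); there is no depth.
- calibration(name): a dict with "camera_matrix" (3x3 intrinsics, pixels), "k1" (the pictures are not rectified: a ray, as slopes to the right and down, at radius r is drawn at 1 + k1 r^2 times it, then the intrinsics apply), "extrinsics" (4x4, takes a point from camera to world coordinates). Camera axes: x right, y down, z forward; pixel columns grow to the right and rows downward; lengths in m; the calibration is good to about 2 mm. A picture is of the moment at which its call begins: read the wrist's pose just before it. calibration takes no time and is no camera call; for the wrist camera it gives the pose at the moment of the call.
- job_done(): hands the job in; it is judged then, once.
Trained networks look in the newest picture that a camera, given by its name, has taken for a name from the list of things; names that differ only in an ending like _2 or _b are one class to them, and where a whole thing is asked for, a point or a joint stands for the part that bears it (a point fixed in the world has none). Each returns a list of dicts, best first, with "score" (0 to 1); they miss things now and then, are a little off and sometimes report something else, mostly with a low value. They report only what shows in the picture. A call takes as long as a camera call. They do not tell look-alikes from the thing itself.
- boxes_of(query, camera): "rect" ([left, top, right, bottom] in pixels, round what is visible of it).
- regions_of(query, camera): "region" (400x640 bool, what is visible of it) and "rect" ([left, top, right, bottom] in pixels, round what is visible of it).
- spot_point(query, camera): "uv" ([column, row] in pixels: a listed point, or the origin of a listed thing).
The state is a dict: "t": time; "q": joint angles; "qd": joint speeds; "joint_efforts": joint torques, N m; "eef_pos": TCP position; "ee_rot": TCP orientation; "force": force on the tool from outside, world axes, zero at the start; "moment": the same for the moment, N m; "width": finger opening in m; "gripper_force": force on a finger pad.
Only numpy, scipy, OpenCV 4.12 (cv2) and the standard library are available. Lean on these libraries where they do the work, as an engineer would, in place of code of your own. Each camera call takes 0.05 s, during which the arm holds its last target. There are 200 camera calls.

## Working session

There is one attempt and no reset: what is moved stays moved. The work goes in short steps, Python scripts to look and compute and a tool call to move; the robot and the scene stay as the last step left them, time stands still between calls to the robot, and variables do not carry over. Pictures are saved under pics/ and viewed, at most 10 in all, crops included, and the job is handed in when it is done.

Besides the shell and the picture viewer there is one more tool, called after ">>>" as a command line: name --argument value ..., lists and objects as JSON in quotes. arm_command: Moves the arm, as the interface text tells. Shift numbers are shares of 25 cm and turn numbers shares of 180 degrees, none past 1 either way. Its arguments: {"type":"object","properties":{"commands":{"type":"array"},"claw":{"type":"number"},"grip_force":{"type":"number"}},"required":["commands"]}

```bash
mkdir -p pics
cat > h.py <<'E'
import numpy as np, cv2
from station import *
def ray(cam,uv,z,c=None):
    c=c or calibration(cam);K=np.array(c["camera_matrix"]);T=np.array(c["extrinsics"])
    d=np.linalg.inv(K)@[uv[0],uv[1],1.];x=d[:2].copy()
    for _ in range(20): x=d[:2]/(1+c["k1"]*(x@x))
    v=T[:3,:3]@[x[0],x[1],1];o=T[:3,3]
    return o+v*(z-o[2])/v[2]
E
python3 - <<'E'
from h import *
s=get_state();print(s["t"],s["eef_pos"],s["ee_rot"],s["force"])
for cam in("top","side"):
    f=grab_frame(cam);cv2.imwrite(f"pics/{cam}0.png",f[:,:,::-1])
    for n,z in(("mark_1",.05),("mark_2",.05),("mark_3",.05),("mark_4",.05),("mark_5",.05),("red_lamp",.012),("green_lamp",.012),("film_can",0),("gem_box",0),("nut",0)):
        for r in spot_point(n,cam)[:5]:
            if r["score"]>.2: print(cam,n,round(r["score"],2),np.round(r["uv"],1),np.round(ray(cam,r["uv"],z),4)[:2])
E
```

```text
0.0 [0.16935477 0.6529008  0.22561481] [ 3.13992621e+00 -1.42900673e-04 -2.53863299e-01] [-0.70429871  0.80342908 -0.07309136]
top mark_1 0.94 [354.3 231.4] [ 0.4396 -0.1428]
top mark_1 0.8 [329.3 228.3] [ 0.4476 -0.0826]
top mark_1 0.79 [384.3 222.9] [ 0.4593 -0.2159]
top mark_1 0.69 [395.  208.4] [ 0.4941 -0.2429]
top mark_1 0.66 [368.  232.9] [ 0.4356 -0.1758]
top mark_2 0.94 [354.3 231.4] [ 0.4396 -0.1428]
top mark_2 0.8 [329.3 228.3] [ 0.4476 -0.0826]
top mark_2 0.79 [384.3 222.9] [ 0.4593 -0.2159]
top mark_2 0.69 [395.  208.4] [ 0.4941 -0.2429]
top mark_2 0.66 [368.  232.9] [ 0.4356 -0.1758]
top mark_3 0.94 [354.3 231.4] [ 0.4396 -0.1428]
top mark_3 0.8 [329.3 228.3] [ 0.4476 -0.0826]
top mark_3 0.79 [384.3 222.9] [ 0.4593 -0.2159]
top mark_3 0.69 [395.  208.4] [ 0.4941 -0.2429]
top mark_3 0.66 [368.  232.9] [ 0.4356 -0.1758]
top mark_4 0.94 [354.3 231.4] [ 0.4396 -0.1428]
top mark_4 0.8 [329.3 228.3] [ 0.4476 -0.0826]
top mark_4 0.79 [384.3 222.9] [ 0.4593 -0.2159]
top mark_4 0.69 [395.  208.4] [ 0.4941 -0.2429]
top mark_4 0.66 [368.  232.9] [ 0.4356 -0.1758]
top mark_5 0.94 [
[... 1528 characters left out ...]
46 -0.1384]
side mark_4 0.76 [330.4 176.7] [ 0.4525 -0.2131]
side mark_5 0.97 [316.6 169.4] [ 0.4959 -0.2478]
side mark_5 0.96 [332.6 201. ] [ 0.4435 -0.1019]
side mark_5 0.85 [329.7 185.2] [ 0.4535 -0.1719]
side mark_5 0.79 [332.5 192.6] [ 0.4446 -0.1384]
side mark_5 0.76 [330.4 176.7] [ 0.4525 -0.2131]
side red_lamp 0.47 [303.3 176.1] [ 0.5389 -0.2615]
side green_lamp 0.39 [317.8 223.8] [ 0.4814 -0.0481]
side film_can 0.72 [304.3 206.4] [ 0.5253 -0.1305]
side gem_box 0.87 [323.4 282.1] [0.4584 0.1353]
side gem_box 0.77 [344.3 239.3] [ 0.4086 -0.0061]
side gem_box 0.75 [309.4 253.1] [0.4978 0.0476]
side gem_box 0.69 [327.1 323.9] [0.4461 0.2434]
side nut 0.48 [316.4 166.1] [ 0.5012 -0.3357]
```

View pics/top0.png

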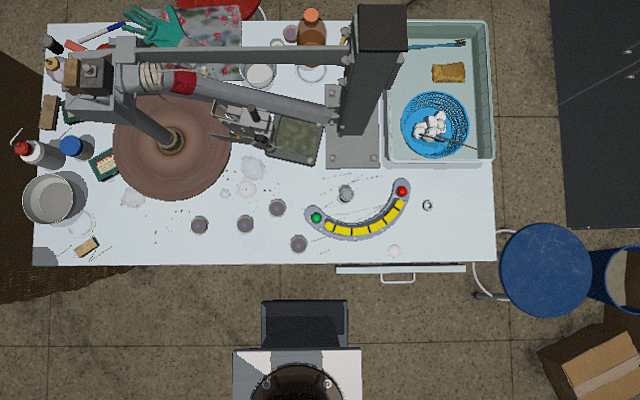

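View pics/side0.png

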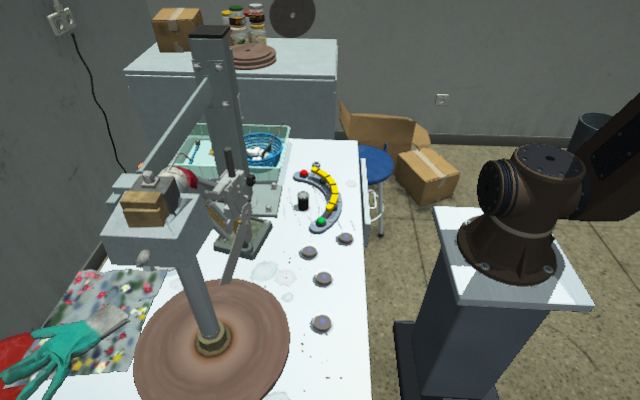

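The top view shows the red lamp at (402,191), so the red end is the −y end (mark_5). The green lamp is at (316,217), the can at (345,193), the nut at (427,205) and the nearest box at (298,243). The side view agrees. I'll shut the gripper and swing across on the near side.

>>> arm_command --commands '[{"tx":0.11,"ty":0.085,"tz":-0.01},{"tx":0.22,"ty":0.17,"tz":-0.02},{"tx":0.33,"ty":0.255,"tz":-0.04},{"tx":0.44,"ty":0.34,"tz":-0.08},{"tx":0.55,"ty":0.425,"tz":-0.08},{"tx":0.66,"ty":0.51,"tz":-0.08},{"tx":0.77,"ty":0.595,"tz":-0.08},{"tx":0.88,"ty":0.68,"tz":-0.08}]' --claw 0 --grip_force 20

```text
invalid input
```

>>> arm_command --commands '[{"tx":0.11,"ty":0.085,"tz":-0.01,"twist":0},{"tx":0.22,"ty":0.17,"tz":-0.02,"twist":0},{"tx":0.33,"ty":0.255,"tz":-0.04,"twist":0},{"tx":0.44,"ty":0.34,"tz":-0.08,"twist":0},{"tx":0.55,"ty":0.425,"tz":-0.08,"twist":0},{"tx":0.66,"ty":0.51,"tz":-0.08,"twist":0},{"tx":0.77,"ty":0.595,"tz":-0.08,"twist":0},{"tx":0.88,"ty":0.68,"tz":-0.08,"twist":0}]' --claw 0 --grip_force 20

```text
t: 1.77
eef_pos: [0.3405, 0.4321, 0.2469]
ee_rot: [-3.141, -0.0, -0.254]
force: [0.5, 1.0, -0.5]
width: 0.0394
gripper_force: 0.0
```

>>> arm_command --commands '[{"tx":0.07,"ty":0.125,"tz":0,"twist":0},{"tx":0.15,"ty":0.25,"tz":0,"twist":0},{"tx":0.22,"ty":0.375,"tz":0,"twist":0},{"tx":0.29,"ty":0.5,"tz":0,"twist":0},{"tx":0.36,"ty":0.625,"tz":0,"twist":0},{"tx":0.43,"ty":0.75,"tz":0,"twist":0},{"tx":0.49,"ty":0.875,"tz":0,"twist":0},{"tx":0.55,"ty":1.0,"tz":0,"twist":0}]'

```text
t: 2.43
eef_pos: [0.4101, 0.1554, 0.2469]
ee_rot: [-3.141, -0.001, -0.254]
force: [1.4, -0.8, 1.5]
width: 0.0003
gripper_force: 0.0
```

>>> arm_command --commands '[{"tx":0.03,"ty":0.12,"tz":0,"twist":0},{"tx":0.06,"ty":0.24,"tz":0,"twist":0},{"tx":0.09,"ty":0.36,"tz":0,"twist":0},{"tx":0.12,"ty":0.48,"tz":0,"twist":0},{"tx":0.15,"ty":0.6,"tz":0,"twist":0},{"tx":0.18,"ty":0.72,"tz":0,"twist":0},{"tx":0.21,"ty":0.85,"tz":0,"twist":0},{"tx":0.25,"ty":0.97,"tz":0,"twist":0}]'

```text
t: 3.1
eef_pos: [0.4091, -0.095, 0.2471]
ee_rot: [-3.141, -0.001, -0.253]
force: [0.4, 1.0, 0.6]
width: 0.0001
gripper_force: 0.0
```

Run:
```python
from h import *
s=get_state();print(s["t"],s["eef_pos"],s["ee_rot"],s["force"])
c=calibration("wrist");print(np.round(c["extrinsics"],3))
f=grab_frame("wrist");cv2.imwrite("pics/w1.png",f[:,:,::-1]);np.save("w1.npy",f)
for n,z in(("mark_1",.05),("red_lamp",.012),("green_lamp",.012),("film_can",0),("gem_box",0),("nut",0)):
    for r in spot_point(n,"wrist")[:5]:
        if r["score"]>.2: print(n,round(r["score"],2),np.round(r["uv"],1),np.round(ray("wrist",r["uv"],z,c),4)[:2])
```

```text
3.1 [ 0.40905358 -0.09495536  0.24705869] [-3.14094988e+00 -1.12114737e-03 -2.53375289e-01] [0.38476321 0.95779009 0.56330324]
[[-0.25  -0.926 -0.281  0.486]
 [-0.968  0.239  0.074 -0.114]
 [-0.002  0.291 -0.957  0.404]
 [ 0.     0.     0.     1.   ]]
mark_1 0.9 [380.5 131.6] [ 0.4497 -0.1822]
mark_1 0.88 [342.4 149.9] [ 0.4398 -0.133 ]
mark_1 0.85 [306.3 151.6] [ 0.4488 -0.0898]
mark_1 0.82 [423.9  79.3] [ 0.4952 -0.2423]
mark_1 0.81 [402.4 115. ] [ 0.4622 -0.2112]
red_lamp 0.58 [426.4  38.2] [ 0.5427 -0.2667]
red_lamp 0.4 [273.8 136.8] [ 0.4747 -0.0503]
green_lamp 0.72 [273.4 138.3] [ 0.473  -0.0492]
film_can 0.66 [318.6  80.8] [ 0.5286 -0.1259]
gem_box 0.9 [200.8 135.3] [0.5022 0.0489]
gem_box 0.58 [159.3 176.8] [0.4628 0.129 ]
nut 0.54 [480.2  57.1] [ 0.506  -0.3366]
```

View pics/w1.png

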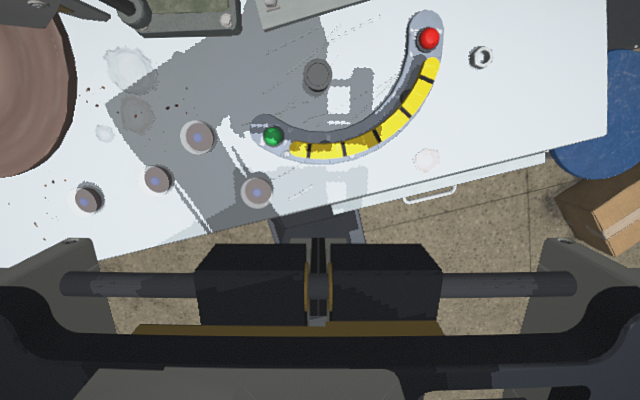

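The wrist view shows the marks at (309,150), (342,149), (376,136), (405,111) and (426,81), from the green end to the red end. The red lamp is at (429,38) and the green at (273,136). I'll fit the stand's pose to these.

```bash
cat > fit.py <<'E'
from h import *
from scipy.optimize import least_squares
def marks(p):
    a=(2-np.arange(5))*.043/.130
    L=np.stack([.13-.13*np.cos(a),.13*np.sin(a)],1)
    c,s=np.cos(p[2]),np.sin(p[2]);return L@np.array([[c,s],[-s,c]])+p[:2]
def fit(P):
    r=least_squares(lambda p:(marks(p)-P).ravel(),[.44,-.16,.1],loss="soft_l1",f_scale=.003)
    print(np.round(r.x,4));print(np.round(marks(r.x),4).tolist());print(np.round(1e3*(marks(r.x)-P),1).tolist());return r.x
E
python3 - <<'E'
from fit import *
c=calibration("wrist")
man=np.array([[309,150],[342,149],[376,136],[405,111],[426,81]])
fit(np.array([ray("wrist",u,.05,c)[:2] for u in man]))
u=[[306.3,151.6],[342.4,149.9],[380.5,131.6],[402.4,115],[423.9,79.3]]
p=fit(np.array([ray("wrist",x,.05,c)[:2] for x in u]))
f=np.load("w1.npy");h=cv2.cvtColor(f,cv2.COLOR_RGB2HSV)
m=cv2.inRange(h,(20,120,90),(35,255,255));n,l,st,ce=cv2.connectedComponentsWithStats(m)
for i in range(1,n):
    if st[i,4]>40: print(st[i,4],ce[i].round(1),ray("wrist",ce[i],.05,c)[:2].round(4))
for cam,uu in(("top",[(402,191),(316,217)]),("wrist",[(429,38),(273,136)])):
    for x in uu: print(cam,ray(cam,x,.03,c if cam=="wrist" else None)[:2].round(4))
E
```

```text
[ 0.4464 -0.1738  0.2813]
[[0.4506, -0.0894], [0.4415, -0.1312], [0.4464, -0.1738], [0.4649, -0.2124], [0.4949, -0.2429]]
[[0.2, 1.9], [-0.1, -0.8], [-0.1, -0.1], [-1.6, 0.2], [1.6, -1.0]]
[ 0.4464 -0.1726  0.297 ]
[[0.4492, -0.0882], [0.4407, -0.1301], [0.4464, -0.1726], [0.4655, -0.2109], [0.496, -0.2409]]
[[-0.2, -0.6], [0.4, 0.5], [-3.9, 7.3], [2.7, -2.1], [0.2, -1.1]]
307 [429.8  67.9] [ 0.5063 -0.2484]
1090 [404.3 109.4] [ 0.4685 -0.2121]
479 [360.1 142.8] [ 0.4433 -0.1533]
243 [298.8 148.3] [ 0.4555 -0.0798]
467 [326.1 150.3] [ 0.4449 -0.1114]
64 [330.3 291.1] [ 0.2512 -0.0693]
73 [305.4 290.3] [ 0.2612 -0.0354]
top [ 0.5389 -0.2657]
top [ 0.4762 -0.051 ]
wrist [ 0.54   -0.2603]
wrist [ 0.4769 -0.0504]
```

>>> arm_command --commands '[{"tx":0.08,"ty":0.08,"tz":0,"twist":0},{"tx":0.16,"ty":0.16,"tz":0,"twist":0},{"tx":0.24,"ty":0.245,"tz":0.04,"twist":0},{"tx":0.32,"ty":0.33,"tz":0.12,"twist":0},{"tx":0.4,"ty":0.41,"tz":0.22,"twist":0},{"tx":0.48,"ty":0.487,"tz":0.34,"twist":0},{"tx":0.4815,"ty":0.487,"tz":0.47,"twist":0},{"tx":0.4815,"ty":0.487,"tz":0.588,"twist":0}]'

```text
t: 4.12
eef_pos: [0.4964, -0.2413, 0.0974]
ee_rot: [3.142, 0.001, -0.254]
force: [-0.4, 0.5, 0.1]
width: 0.0006
gripper_force: 0.0
```

Run:
```python
from fit import *
s=get_state();print(s["t"],s["eef_pos"],s["ee_rot"],s["force"])
c=calibration("wrist");f=grab_frame("wrist");cv2.imwrite("pics/w2.png",f[:,:,::-1])
print(marks([.4464,-.1736,.284]).round(4).tolist())
for n,z in(("mark_1",.05),("red_lamp",.012),("film_can",0),("nut",0)):
    for r in spot_point(n,"wrist")[:5]:
        if r["score"]>.2: print(n,round(r["score"],2),np.round(r["uv"],1),np.round(ray("wrist",r["uv"],z,c),4)[:2])
```

```text
4.1167 [ 0.4964139  -0.24125371  0.0974079 ] [ 3.14154388e+00  6.67577746e-04 -2.53539004e-01] [-0.36871584  0.52359792  0.05527943]
[[0.4503, -0.0893], [0.4413, -0.1311], [0.4464, -0.1736], [0.465, -0.2122], [0.4951, -0.2426]]
mark_1 0.88 [324.  223.2] [ 0.4963 -0.2455]
mark_1 0.78 [164.5 314.3] [ 0.4491 -0.0924]
mark_1 0.23 [333.6 151.4] [ 0.5469 -0.2652]
red_lamp 0.78 [331.1 155.2] [ 0.5395 -0.2633]
film_can 0.95 [190.7 201.7] [ 0.529  -0.1269]
film_can 0.43 [163.2 315.1] [ 0.4181 -0.0493]
nut 0.56 [415.1 168.7] [ 0.5075 -0.3334]
```

View pics/w2.png

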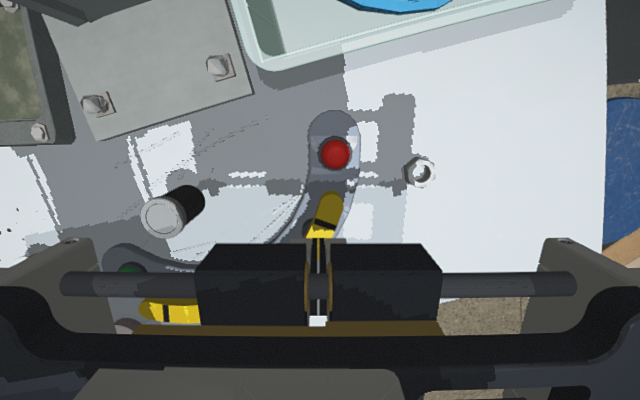

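The mark by the red lamp is at (323,224), within 3 mm of the fit and just ahead of the fingers. Next I'll touch down carefully.

>>> arm_command --commands '[{"tx":0,"ty":0.005,"tz":0.06,"twist":0},{"tx":0,"ty":0.005,"tz":0.12,"twist":0},{"tx":0,"ty":0.005,"tz":0.17,"twist":0},{"tx":0,"ty":0.005,"tz":0.185,"twist":0},{"tx":0,"ty":0.005,"tz":0.195,"twist":0},{"tx":0,"ty":0.005,"tz":0.2,"twist":0},{"tx":0,"ty":0.005,"tz":0.2,"twist":0},{"tx":0,"ty":0.005,"tz":0.2,"twist":0}]'

```text
t: 5.03
eef_pos: [0.4961, -0.2427, 0.0507]
ee_rot: [-3.141, -0.002, -0.253]
force: [0.6, 0.3, -0.3]
width: 0.0004
gripper_force: 0.0
```

>>> arm_command --commands '[{"tx":0,"ty":0,"tz":0.004,"twist":0},{"tx":0,"ty":0,"tz":0.008,"twist":0},{"tx":0,"ty":0,"tz":0.012,"twist":0},{"tx":0,"ty":0,"tz":0.016,"twist":0},{"tx":0,"ty":0,"tz":0.02,"twist":0},{"tx":0,"ty":0,"tz":0.022,"twist":0},{"tx":0,"ty":0,"tz":0.022,"twist":0},{"tx":0,"ty":0,"tz":0.022,"twist":0}]'

```text
t: 5.7
eef_pos: [0.496, -0.2428, 0.0443]
ee_rot: [-3.142, -0.001, -0.254]
force: [2.3, 0.4, 3.1]
width: 0.0005
gripper_force: 2.1
```

Run:
```python
from h import *
F=[]
for i in range(4):
    grab_frame("wrist");s=get_state();F.append(list(s["force"])+[s["eef_pos"][2]])
print(s["t"],s["eef_pos"],np.mean(F,0).round(2),np.std(F,0).round(3))
```

```text
5.9 [ 0.49602039 -0.2427628   0.04433933] [2.75 0.69 3.96 0.04] [0.143 0.447 0.421 0.   ]
```

About 4 N, so the bar is roughly half pressed. Now I'll compute the arc rows.

Run:
```python
from h import *
p=[.4466,-.1742,.286];y=-.2537
X=np.array([np.cos(y),np.sin(y)]);Y=np.array([np.sin(y),-np.cos(y)])
def pt(a):
    L=np.array([.13-.13*np.cos(a),.13*np.sin(a)]);c,s=np.cos(p[2]),np.sin(p[2]);return np.array([[c,-s],[s,c]])@L+p[:2]
ang=np.linspace(-.086,.086,33)/.13
P=np.array([pt(a) for a in ang]);print(P[::8].round(4).tolist())
P[0]=[.496,-.2428]
for k in range(4):
    D=(P[8*k+1:8*k+9]-P[8*k])/.25
    print(k,[[round(float(d@X),3),round(float(d@Y),3)] for d in D])
```

```text
[[0.4954, -0.2431], [0.4653, -0.2127], [0.4466, -0.1742], [0.4414, -0.1317], [0.4504, -0.0898]]
0 [[-0.022, -0.007], [-0.041, -0.016], [-0.06, -0.025], [-0.079, -0.036], [-0.097, -0.047], [-0.115, -0.059], [-0.132, -0.072], [-0.149, -0.086]]
1 [[-0.016, -0.014], [-0.032, -0.029], [-0.047, -0.045], [-0.061, -0.061], [-0.074, -0.077], [-0.087, -0.094], [-0.1, -0.112], [-0.111, -0.13]]
2 [[-0.011, -0.019], [-0.021, -0.038], [-0.03, -0.057], [-0.038, -0.077], [-0.045, -0.097], [-0.052, -0.118], [-0.058, -0.138], [-0.063, -0.159]]
3 [[-0.004, -0.021], [-0.007, -0.042], [-0.009, -0.064], [-0.011, -0.085], [-0.011, -0.107], [-0.011, -0.128], [-0.01, -0.15], [-0.007, -0.171]]
```

>>> arm_command --commands '[{"tx":-0.022,"ty":-0.007,"tz":0,"twist":0},{"tx":-0.041,"ty":-0.016,"tz":0,"twist":0},{"tx":-0.06,"ty":-0.025,"tz":0,"twist":0},{"tx":-0.079,"ty":-0.036,"tz":0,"twist":0},{"tx":-0.097,"ty":-0.047,"tz":0,"twist":0},{"tx":-0.115,"ty":-0.059,"tz":0,"twist":0},{"tx":-0.132,"ty":-0.072,"tz":0,"twist":0},{"tx":-0.149,"ty":-0.086,"tz":0,"twist":0}]'

```text
t: 6.57
eef_pos: [0.4641, -0.2121, 0.0441]
ee_rot: [3.141, 0.0, -0.254]
force: [2.0, -1.5, 4.1]
width: 0.0003
gripper_force: 2.1
```

Run:
```python
from h import *
F=[]
for i in range(4):
    grab_frame("wrist");s=get_state();F.append(list(s["force"])+[s["eef_pos"][2]])
print(s["t"],s["eef_pos"],np.mean(F,0).round(3))
```

```text
6.7667 [ 0.46360473 -0.21175148  0.04370851] [0.228 2.478 4.391 0.044]
```

>>> arm_command --commands '[{"tx":-0.016,"ty":-0.014,"tz":-0.001,"twist":0},{"tx":-0.032,"ty":-0.029,"tz":-0.002,"twist":0},{"tx":-0.046,"ty":-0.045,"tz":-0.002,"twist":0},{"tx":-0.059,"ty":-0.061,"tz":-0.002,"twist":0},{"tx":-0.072,"ty":-0.077,"tz":-0.002,"twist":0},{"tx":-0.084,"ty":-0.095,"tz":-0.002,"twist":0},{"tx":-0.096,"ty":-0.113,"tz":-0.002,"twist":0},{"tx":-0.107,"ty":-0.131,"tz":-0.002,"twist":0}]'

```text
t: 7.43
eef_pos: [0.4466, -0.1735, 0.0445]
ee_rot: [3.141, 0.0, -0.254]
force: [-0.3, -2.7, 4.3]
width: 0.0006
gripper_force: 2.0
```

Run:
```python
from h import *
F=[]
for i in range(4):
    grab_frame("wrist");s=get_state();F.append(list(s["force"])+[s["eef_pos"][2]])
print(s["t"],s["eef_pos"],np.mean(F,0).round(3))
```

```text
7.6333 [ 0.44644962 -0.17339367  0.04432419] [-0.167  3.151  4.407  0.044]
```

On the fitted middle mark at about 4 N, so I'll continue.

>>> arm_command --commands '[{"tx":-0.011,"ty":-0.019,"tz":0,"twist":0},{"tx":-0.021,"ty":-0.038,"tz":0,"twist":0},{"tx":-0.03,"ty":-0.057,"tz":0,"twist":0},{"tx":-0.038,"ty":-0.077,"tz":0,"twist":0},{"tx":-0.045,"ty":-0.097,"tz":0,"twist":0},{"tx":-0.052,"ty":-0.118,"tz":0,"twist":0},{"tx":-0.058,"ty":-0.138,"tz":0,"twist":0},{"tx":-0.063,"ty":-0.159,"tz":0,"twist":0}]'

```text
t: 8.3
eef_pos: [0.4415, -0.1311, 0.0445]
ee_rot: [3.141, 0.0, -0.254]
force: [-1.0, -3.1, 4.3]
width: 0.0003
gripper_force: 2.0
```

Run:
```python
from h import *
F=[]
for i in range(4):
    grab_frame("wrist");s=get_state();F.append(list(s["force"])+[s["eef_pos"][2]])
print(s["t"],s["eef_pos"],np.mean(F,0).round(3))
```

```text
8.5 [ 0.44163986 -0.13096568  0.04443381] [-0.898  3.336  3.839  0.044]
```

>>> arm_command --commands '[{"tx":-0.004,"ty":-0.021,"tz":0,"twist":0},{"tx":-0.007,"ty":-0.042,"tz":0,"twist":0},{"tx":-0.009,"ty":-0.064,"tz":0,"twist":0},{"tx":-0.011,"ty":-0.085,"tz":0,"twist":0},{"tx":-0.011,"ty":-0.107,"tz":0,"twist":0},{"tx":-0.011,"ty":-0.128,"tz":0,"twist":0},{"tx":-0.01,"ty":-0.15,"tz":0,"twist":0},{"tx":-0.007,"ty":-0.171,"tz":0,"twist":0}]'

```text
t: 9.17
eef_pos: [0.4507, -0.0893, 0.0445]
ee_rot: [3.141, 0.0, -0.254]
force: [-1.7, -2.2, 4.8]
width: 0.0005
gripper_force: 2.0
```

Run:
```python
from h import *
F=[]
for i in range(4):
    grab_frame("wrist");s=get_state();F.append(list(s["force"])+[s["eef_pos"][2]])
print(s["t"],s["eef_pos"],np.mean(F,0).round(3))
```

```text
9.3667 [ 0.45122793 -0.08909601  0.04455633] [-0.57   2.544  3.994  0.045]
```

>>> arm_command --commands '[{"tx":0,"ty":0,"tz":-0.04,"twist":0},{"tx":0,"ty":0,"tz":-0.1,"twist":0},{"tx":0,"ty":0,"tz":-0.2,"twist":0},{"tx":0,"ty":0,"tz":-0.3,"twist":0},{"tx":0,"ty":0,"tz":-0.4,"twist":0},{"tx":0,"ty":0,"tz":-0.5,"twist":0},{"tx":0,"ty":0,"tz":-0.6,"twist":0},{"tx":0,"ty":0,"tz":-0.6,"twist":0}]'

```text
t: 10.03
eef_pos: [0.4534, -0.0898, 0.1992]
ee_rot: [-3.139, -0.007, -0.253]
force: [1.4, -0.1, -0.1]
width: 0.0003
gripper_force: 0.0
```

Run:
```python
from h import *
s=get_state();c=calibration("wrist");f=grab_frame("wrist");cv2.imwrite("pics/w3.png",f[:,:,::-1])
print(s["t"],s["eef_pos"],s["force"])
for n in("film_can","gem_box","nut"):
    for r in spot_point(n,"wrist")[:4]: print(n,round(r["score"],2),np.round(r["uv"]),ray("wrist",r["uv"],0,c)[:2].round(4))
```

```text
10.0333 [ 0.45341503 -0.0898364   0.19915704] [ 1.39637092 -0.07141948 -0.061846  ]
film_can 0.65 [331. 112.] [ 0.5317 -0.1247]
film_can 0.62 [508.  89.] [ 0.5063 -0.3342]
gem_box 0.8 [264. 232.] [ 0.4052 -0.0022]
gem_box 0.68 [ 88. 239.] [0.4564 0.2397]
gem_box 0.63 [207. 171.] [0.502 0.043]
gem_box 0.62 [156. 218.] [0.4603 0.1323]
nut 0.98 [511.  87.] [ 0.5077 -0.3381]
nut 0.65 [388. 169.] [ 0.4473 -0.1782]
nut 0.43 [264. 231.] [ 0.4077 -0.0021]
```

View pics/w3.png

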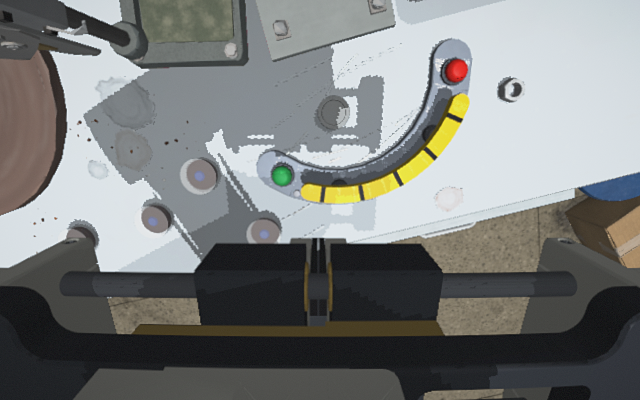

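The arm is clear. The can (331,112), nut (511,88) and box (264,232) stand where they were, and the force is back to about zero.

```bash
python3 -c "from station import *; print(job_done())"
```

```text
the job is handed in; nothing more can be done
None
```

The fingertips ran the stop bar in one pass from the red-lamp mark to the green-lamp mark at about 4 N, then lifted clear; the can, box and nut looked unmoved and the job is handed in, though no verdict came back.

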